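# Short spin in the bench centrifuge

### The job

Give the loaded tubes a short spin in the bench centrifuge, all by pushing with the fingertips: push its open lid down until the latch catches and keeps it shut, then switch the machine on at the far half of the red mains rocker (it checks for a shut lid as it wakes), and last press the blue short-spin key fully in. Finish while still holding the blue key down, since the rotor turns only as long as it is held. Leave the green run key alone, do not swing the lid further open, and leave the tube rack and the bottle beside the machine standing where they are.

Things in the scene. Friction and masses are not known exactly. Their poses are not given: they have to be found in the camera images.
- centrifuge: White bench centrifuge, fixed, 330 deep x 280 wide x 184 mm high shut. Origin on the bench under the middle of the case; x to its back (lid hinge), y to its left seen from the front, z up. In front of the lid a grey key panel, tilted 0.22 rad down toward the front, about 0.13 m up; on it from left to right: display, blue key, dark grey release pad (middle), green key, red rocker.
- lid (a joint): Lid angle about its rear hinge, rad: 0 shut and latched, positive open. Starts at 0.45 to 0.70 and stays where left, but springs up to about 0.2 from lower down unless latched. About 2 N at the front edge swing it down, 6 N carry it over the latch, which snaps at about 0.005; the soft end stop is at -0.012 (2.5 mm past shut at the edge). Latched it rests near 0.002.
- lid_hinge (a point): Middle of the lid's hinge axis, which runs level along the centrifuge's y.
- lid_edge (a point): The spot to push on the lid: on its top face, 9 mm behind the front edge, in the middle of its 270 mm width; moves with the lid. With the lid shut it lies 217 mm in front of and 14.5 mm above the hinge axis. The top is flat from the front edge to 15 mm behind this spot.
- latch (a joint): Turn of the latch lever, rad: 0 at rest, 0.16 when its release pad is pressed right down, which frees the lid. It is also pushed aside for a moment as the lid snaps shut.
- release_pad_top (a point): Middle of the dark grey lid-release pad (34 x 38 mm) on the panel. Pressing it lets the lid spring up.
- power_rocker (a joint): Turn of the red mains rocker, rad: 0 off (far half stands up), 0.40 on (far half down). It snaps over past the middle, at 0.20, and stays; 3 to 4 N on the far half do it.
- rocker_far (a point): Where to press the red rocker: top of its far half (the half nearer the lid, with a white mark), at the right end of the panel; the rocker is 30 mm long, 22 mm wide. This point sinks about 4 mm when switched on and then still stands 4 mm proud of the black bezel.
- spin_key (a joint): Travel of the blue short-spin key in m: 0 out, 0.004 fully in. A spring returns it; 1.2 N starts it and 4 N hold it fully in. It moves square to the tilted panel.
- spin_key_top (a point): Middle of the top of the blue short-spin key, 24 x 24 mm, standing 8 mm proud of the panel, left of the release pad; moves with the key.
- run_key (a joint): Travel of the green run key in m: 0 out, 0.004 fully in. Not to be pressed.
- run_key_top (a point): Middle of the top of the green run key, same size as the blue one, between the release pad and the rocker.
- tube_rack: Loose grey five-place rack with uncapped tubes, 24 x 129 mm, 104 mm high, standing along the left side of the centrifuge. Origin at the middle of its underside, its long side along its own y.
- wash_bottle: Loose small clear dropper bottle with a white pointed cap, 41 mm across, 108 mm high, standing by the right side of the centrifuge. Origin at the middle of its underside.

How it is judged (in metres and radians):
On the way, in this order (a step that is already met when the one before it is completed fails the run):
1. the lid is latched shut and the fingers are off it (value of joint lid below 0.02 rad and value of joint latch below 0.05 rad and contact force between the fingers and anything else below 0.5 N), for 0.2 s.
2. the mains rocker is on, with the lid still latched (value of joint power_rocker above 0.32 rad and value of joint lid below 0.02 rad), for 0.2 s.
3. the blue short-spin key is fully in, with the lid latched and the machine on (all of step 2 and value of joint spin_key above 0.003 m), for 0.2 s.
At the end, for the whole second after the job is handed in: The fingers hold the blue short-spin key at least 3 of its 4 mm in (with over 1 N), the red rocker is on (over 0.32 rad), the lid is shut within 0.02 rad with the latch at rest, the green key is out, and rack and bottle stand within 20 mm of where they were (all of step 3 and contact force between the fingers and anything else above 1 N and value of joint latch below 0.05 rad and value of joint run_key below 0.001 m and distance of each of tube_rack, wash_bottle from where it was at the start of the episode below 0.02 m); the arm keeps its last pose, push and grip.
It fails at once if the machine is on while the lid is not shut (value of joint power_rocker above 0.25 rad and value of joint lid above 0.04 rad).
It fails at once if the blue key is pressed while the machine is off (value of joint spin_key above 0.002 m and value of joint power_rocker below 0.15 rad).
It fails at once if the green run key is pressed (value of joint run_key above 0.002 m).
It fails at once if the lid is lifted further open (value of joint lid above 0.85 rad).
It fails at once if the tube rack or the bottle is shoved, lifted or tipped (distance of any of tube_rack, wash_bottle from where it was at the start of the episode above 0.03 m or angle between any of tube_rack, wash_bottle's own z axis and vertical above 0.3 rad).
It also fails if it takes over 43 s, if anything falls off the work surface, if the arm or the gripper's body presses on something with over 40 N, if the wrist force passes 120 N, or if a joint passes its speed limit or range.

### The arm

A 6-joint arm with a two-finger parallel gripper is mounted at the origin on a cart in front of the work surface, level with it; the furniture and walls round the work are solid. World frame = base frame: x ahead of the robot, y to its left, z up, the work surface at z = 0. Lengths are in m, angles in degrees, forces in N, time in s.
With the tool pointing down it reaches from about 0.375 to 0.75 m from the base axis. Payload 9 kg.
Tool frame: the origin (TCP) lies where the fingers leave the gripper's body, on its centre line; the fingertips stand 73 mm ahead of it and the grasp point (between the pads) lies 54 mm ahead of it (robot.tip_reach is the distance from the TCP to the fingertips, in m); z points along the fingers, y is the line along which they close (so a half turn about z gives the same grasp; the last joint's range is limited). The gripper opens to 85 mm and grips with 20 to 120 N. Pads are 22 mm wide; open, the fingers measure 114 mm over their backs; the gripper's body (76 mm by 85 mm) begins 54 mm behind the grasp point. The pads swing forward as they close: fully open they stand 13 mm farther back than shut.
Start: joints at [-76.645, 5.964, 5.575, 89.605, 0, 77.527], TCP at [0.261, -0.54, 0.304] pointing down, gripper open.
Joint ranges: [-171.21, 171.21], [-48.23, 106.86], [-62.78, 66.21], [-105.2, 120.99], [-86.42, 89.51], [-180, 180]. Speed limits (degrees/s): [127.2, 127.2, 147.25, 180, 180, 180].

### API

Orientations are given as [roll, pitch, yaw] about the fixed x, y, z axes, in that order (R = Rz(yaw) Ry(pitch) Rx(roll)).
In Python, from plant import robot gives the robot as it stands. Calls block until the motion is done:
- robot.move_pose(position, orientation): joint-space move of the TCP to a pose.
- robot.line_to(position, vel=0.15, rotation=None, guard=None): straight line of the TCP; rotation=None keeps the orientation; vel is the mean speed in m/s. With guard (N) it stops when the force on the tool has changed by that much, and returns True; else False.
- robot.goto_joints(angles): joint-space move.
- robot.set_gripper(opening): finger opening in m; the grip force is fixed at half the most; returns when the fingers have stopped.
- robot.pause(seconds).
- robot.ik(position, orientation): joint angles nearest the present ones, or None.
- robot.observe(): the state.
- robot.grab_frame(name): name is "side" or "top" or "wrist"; returns the picture (400x640x3 uint8, blue, green, red); there is no depth.
- robot.get_calibration(name): a dict with "vertical_fov" (degrees; the focal length in pixels is half the picture's height over the tangent of half this angle, whatever the lens; pixels are square), "cx", "cy" (the principal point, pixels), "k1" (the pictures are not rectified: a ray, as slopes to the right and down, at radius r is drawn at 1 + k1 r^2 times it, then the intrinsics apply), "rvec" (rotation vector, rad) and "tvec" (3), from world to camera coordinates, as OpenCV has them. Camera axes: x right, y down, z forward; pixel columns grow to the right and rows downward; lengths in m; the calibration is good to about 2 mm. A picture is of the moment at which its call begins: read the wrist's pose just before it. get_calibration takes no time and is no camera call; for the wrist camera it gives the pose at the moment of the call.
A pose or a line that the arm cannot do raises robot.IKError and nothing moves.
- robot.job_done(): hands the job in; it is judged then, once.
The state is a dict: "time": time; "q": joint angles; "qvel": joint speeds; "joint_torque": joint torques, N m; "tool_pos": TCP position; "tcp_rot": TCP orientation; "ft_force": force on the tool from outside, world axes, zero at the start; "torque": the same for the moment, N m; "gripper_width": finger opening in m; "gripper_force": force on a finger pad.
Only numpy, scipy, OpenCV 4.12 (cv2) and the standard library are available. Lean on these libraries where they do the work, as an engineer would, in place of code of your own. Each camera call takes 0.05 s, during which the arm holds its last target. There are 200 camera calls.

## Working session

There is one attempt and no reset: what is moved stays moved. The work goes in short steps, each a Python script; the robot and the scene stay as the last script left them, time stands still between calls to the robot, and variables do not carry over. Pictures are saved under pics/ and viewed, at most 10 in all, crops included, and the job is handed in when it is done.

```bash
ls; mkdir -p pics; python3 - <<'E'
from plant import robot
import cv2
for n in ("side","top"):
    cv2.imwrite(f"pics/{n}0.png",robot.grab_frame(n)); print(n,robot.get_calibration(n))
print(robot.get_calibration("wrist")); o=robot.observe(); print(o["time"],o["tool_pos"],o["tcp_rot"])
E
```

```text
pics
side {'vertical_fov': 46.686528775775614, 'cx': 317.0828790174336, 'cy': 198.45521867319044, 'k1': -0.05546739259161793, 'rvec': array([ 2.05090112, -0.00969921,  0.02868488]), 'tvec': array([-0.6055195 ,  0.1635227 ,  1.09707765])}
top {'vertical_fov': 45.33562071134393, 'cx': 321.338942083595, 'cy': 205.31131379977685, 'k1': -0.10652421070794148, 'rvec': array([ 2.10173453, -2.13822086,  0.19320644]), 'tvec': array([0.08052739, 0.64411044, 1.20813944])}
{'vertical_fov': 69.406531052945, 'cx': 323.9200634575512, 'cy': 192.91160607408958, 'k1': -0.004935596859015522, 'rvec': array([-2.45933638,  1.54114915,  0.21431627]), 'tvec': array([-0.59922556, -0.03501094,  0.37865631])}
0.1 [ 0.26137815 -0.53982687  0.30320482] [-1.79931438e+02 -1.57259544e-02  2.58291724e+01]
```

View pics/side0.png

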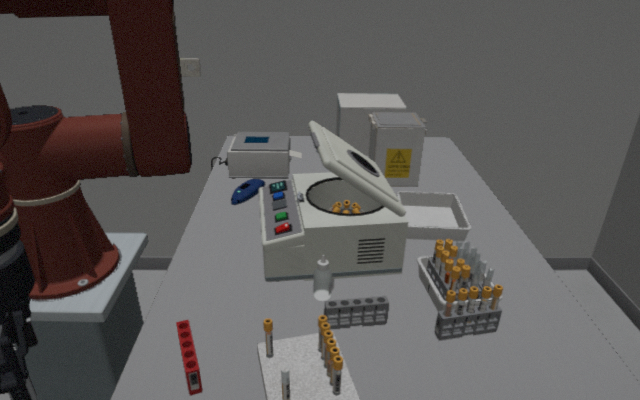

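View pics/top0.png

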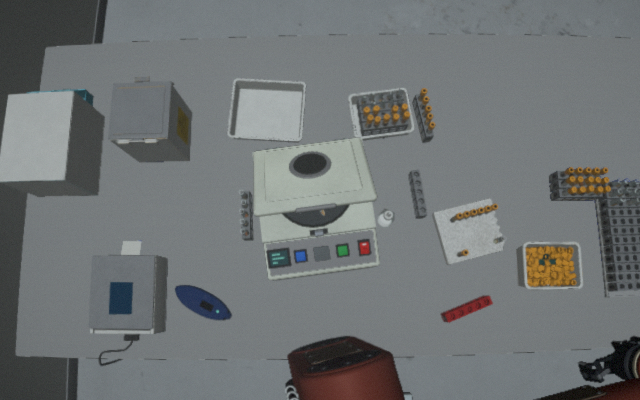

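```bash
cat > h.py <<'E'
import cv2, numpy as np
def K(c):
    f=200/np.tan(np.radians(c["vertical_fov"])/2); return np.array([[f,0,c["cx"]],[0,f,c["cy"]],[0,0,1]])
def ray(c,p):
    n=cv2.undistortPoints(np.array([[p]],float),K(c),np.array([c["k1"],0,0,0.]))[0,0]
    R=cv2.Rodrigues(c["rvec"])[0]; d=R.T@np.array([*n,1]); return -R.T@c["tvec"], d/np.linalg.norm(d)
def tri(cs,ps):
    A=np.zeros((3,3)); b=np.zeros(3); rs=[ray(c,p) for c,p in zip(cs,ps)]
    for o,d in rs: M=np.eye(3)-np.outer(d,d); A+=M; b+=M@o
    X=np.linalg.solve(A,b); return X,[np.linalg.norm(np.cross(X-o,d))*1e3 for o,d in rs]
def plane(c,p,z):
    o,d=ray(c,p); return o+d*(z-o[2])/d[2]
def proj(c,X):
    return cv2.projectPoints(np.array([X],float),c["rvec"],c["tvec"],K(c),np.array([c["k1"],0,0,0.]))[0][0,0]
def blobs(img,lo,hi,roi=None,amin=15):
    h=cv2.cvtColor(img,cv2.COLOR_BGR2HSV); m=cv2.inRange(h,lo,hi)
    if roi: k=np.zeros_like(m); x,y,w,hh=roi; k[y:y+hh,x:x+w]=255; m&=k
    n,_,s,c=cv2.connectedComponentsWithStats(m); return [(c[i].round(1).tolist(),s[i].tolist()) for i in range(1,n) if s[i,4]>amin]
E
python3 - <<'E'
import cv2,numpy as np
from h import *
s=cv2.imread("pics/side0.png");t=cv2.imread("pics/top0.png")
a=cv2.resize(s[110:300,225:425],None,fx=3.1,fy=3.1,interpolation=2)
b=cv2.resize(t[130:285,235:405],None,fx=3.8,fy=3.8,interpolation=2)
cv2.imwrite("pics/cs.png",a[:590]);cv2.imwrite("pics/ct.png",b[:590])
for n,im,roi in(("side",s,(255,170,60,75)),("top",t,(262,230,120,45))):
    for c,lo,hi in(("blue",(100,120,60),(125,255,255)),("green",(45,90,40),(80,255,255)),("red",(0,130,80),(8,255,255)),("red2",(172,130,80),(180,255,255))):
        print(n,c,blobs(im,lo,hi,roi))
E
```

```text
side blue [([257.6, 183.2], [255, 179, 8, 11, 59]), ([277.7, 194.8], [273, 191, 10, 8, 63])]
side green [([280.8, 215.7], [276, 212, 11, 9, 76])]
side red [([281.1, 227.4], [276, 223, 13, 10, 55])]
side red2 []
top blue [([300.2, 255.8], [295, 251, 11, 11, 99])]
top green [([342.2, 250.0], [337, 245, 11, 11, 102])]
top red [([364.1, 247.9], [359, 242, 11, 12, 82])]
top red2 []
```

View pics/cs.png

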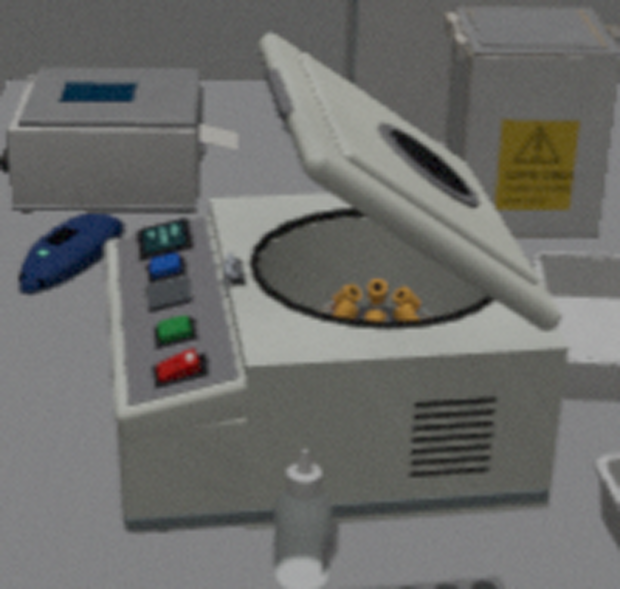

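View pics/ct.png

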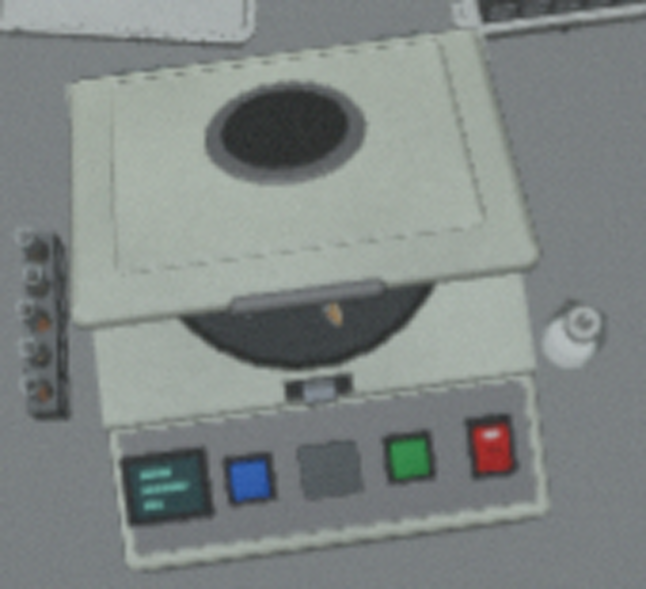

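```bash
python3 - <<'E'
import numpy as np
from plant import robot
from h import *
S,T=robot.get_calibration("side"),robot.get_calibration("top")
P={"blue":((277.7,194.8),(300.2,255.8)),"green":((280.8,215.7),(342.2,250.)),"red":((282,227.7),(364.2,247.7)),
"lidR":((225+318/3.1,110+168/3.1),(235+535/3.8,130+263/3.8)),"lidL":((225+268/3.1,110+38/3.1),(235+77/3.8,130+325/3.8)),
"panFR":((225+122/3.1,110+412/3.1),(235+547/3.8,130+512/3.8)),"panBR":((225+243/3.1,110+383/3.1),(235+533/3.8,130+372/3.8)),
"hingeR":((225+555/3.1,110+318/3.1),(235+480/3.8,130+32/3.8))}
X={}
for k,(a,b) in P.items():
    X[k],e=tri((S,T),(a,b)); print(k,X[k].round(4),np.round(e,1))
d=X["blue"]-X["red"]; yaw=np.arctan2(-d[0],d[1]); print("yaw",np.degrees(yaw),np.linalg.norm(d),np.linalg.norm(X["blue"]-X["green"]))
d=X["lidL"]-X["lidR"]; print("lidyaw",np.degrees(np.arctan2(-d[0],d[1])),np.linalg.norm(d))
c,s=np.cos(yaw),np.sin(yaw);R=np.array([[c,s],[-s,c]])
for k in X: print(k,(R@(X[k][:2]-X["blue"][:2])).round(4),X[k][2].round(4))
E
```

```text
blue [0.507  0.123  0.1337] [0.5 0.5]
green [0.5198 0.0198 0.1325] [0.6 0.6]
red [ 0.5248 -0.0344  0.1329] [1. 1.]
lidR [ 0.6171 -0.0498  0.2912] [4.1 4.1]
lidL [0.5862 0.2114 0.293 ] [4.7 4.7]
panFR [ 0.4858 -0.0707  0.1163] [3.5 3.5]
panBR [ 0.5725 -0.0631  0.136 ] [0.5 0.5]
hingeR [ 0.7918 -0.0332  0.1719] [0. 0.]
yaw 6.41838805670156 0.1584319696104186 0.1040523765184704
lidyaw 6.7524330980666605 0.26308388978121405
blue [0. 0.] 0.1337
green [ 0.0011 -0.104 ] 0.1325
red [-0.     -0.1584] 0.1329
lidR [ 0.0901 -0.1841] 0.2912
lidL [0.0886 0.079 ] 0.293
panFR [-0.0428 -0.1902] 0.1163
panBR [ 0.0442 -0.1923] 0.136
hingeR [ 0.2655 -0.1871] 0.1719
```

```bash
cat > m.py <<'E'
import numpy as np
from plant import robot
yaw=np.radians(6.45); B=np.array([.507,.123])   # blue key, world xy = local origin
c,s=np.cos(yaw),np.sin(yaw)
def W(x,y,z): return np.array([B[0]+c*x-s*y,B[1]+s*x+c*y,z])
def tcp(tip,pitch,reach=None):  # tip world, pitch rad -> TCP
    L=reach or robot.tip_reach
    zt=np.array([-np.sin(pitch)*c,-np.sin(pitch)*s,-np.cos(pitch)])
    return tip-L*zt, [180,np.degrees(pitch),np.degrees(yaw)]
zh=.166; ex,ez=.089,.292; ym=-.0523
a=np.arcsin((ez-zh)/.2265); th0=a-.0641; hx=ex+.2265*np.cos(a)
def lidpt(th,off=0.,back=0.):   # push spot at lid angle th, off along lid normal
    u,v=-.217+back,.0145+off
    return W(hx+u*np.cos(th)+v*np.sin(th),ym,zh-u*np.sin(th)+v*np.cos(th))
E
python3 - <<'E'
from m import *
print("th0",th0,"hx",hx,lidpt(th0),lidpt(0),robot.tip_reach)
for th in np.linspace(th0,-.01,6):
    p,o=tcp(lidpt(th,.0),th); print(th.round(2),p.round(3),np.round(robot.ik(p,o),0))
p,o=tcp(lidpt(th0,.06),th0); print(robot.ik(p,o))
for y in(0,-.158): p,o=tcp(W(0,y,.134),-.22); print(p,robot.ik(p,o))
robot.set_gripper(0); print(robot.tip_reach)
q=robot.observe()["tool_pos"]; robot.line_to([q[0],q[1],.42],vel=.2)
ob=robot.observe(); print(ob["time"],ob["tool_pos"],ob["gripper_width"],ob["ft_force"])
E
```

```text
th0 0.5258162031264327 hx 0.27721862288307186 [0.60907239 0.0819063  0.28745771] [0.57271263 0.07779577 0.1805    ] 0.0726AttributeError: 'NoneType' object has no attribute 'rint'

The above exception was the direct cause of the following exception:

Traceback (most recent call last):
TypeError: loop of ufunc does not support argument 0 of type NoneType which has no callable rint method
```

```bash
python3 - <<'E'
from m import *
r=lambda q: None if q is None else np.round(q,0)
for k in (0,.3,.6,1):
  for th in np.linspace(th0,-.01,4):
    p,o=tcp(lidpt(th,.0),k*th); print(k,th.round(2),p.round(3),r(robot.ik(p,o)))
p,o=tcp(lidpt(th0,.05),0); print(p,r(robot.ik(p,o)))
for y in(0,-.158): p,o=tcp(W(0,y,.134),-.22); print(p,r(robot.ik(p,o)))
E
```

```text
0 0.53 [0.609 0.082 0.36 ] [ -5.  10.  16.  96.   0. 169.]
0 0.35 [0.59  0.08  0.326] [ -5.   6.   7.  92.   0. 169.]
0 0.17 [0.578 0.078 0.289] [ -5.   3.   1.  88.   0. 168.]
0 -0.01 [0.573 0.078 0.251] [ -5.   2.  -4.  84.   0. 168.]
0.3 0.53 [0.62  0.083 0.359] [ -4.  23.  30. 106.  -2. 170.]
0.3 0.35 [0.598 0.081 0.326] [ -4.  14.  16.  98.  -1. 169.]
0.3 0.17 [0.582 0.079 0.289] [ -5.   7.   5.  91.  -1. 169.]
0.3 -0.01 [0.572 0.078 0.251] [ -5.   2.  -4.  84.   0. 168.]
0.6 0.53 [0.631 0.084 0.356] [ -3.  38.  48. 118.  -3. 171.]
0.6 0.35 [0.605 0.081 0.325] [ -4.  22.  25. 105.  -2. 170.]
0.6 0.17 [0.585 0.079 0.289] [ -5.  11.   9.  94.  -1. 169.]
0.6 -0.01 [0.572 0.078 0.251] [ -5.   1.  -5.  84.   0. 168.]
1 0.53 [0.645 0.086 0.35 ] None
1 0.35 [0.615 0.083 0.322] [ -3.  34.  39. 115.  -3. 171.]
1 0.17 [0.59  0.08  0.288] [ -4.  16.  15.  98.  -2. 170.]
1 -0.01 [0.572 0.078 0.251] [ -5.   1.  -5.  83.   0. 168.]
[0.63400949 0.08472549 0.40330344] [ -4.  16.  28. 101.   0. 169.]
[0.49125681 0.12122021 0.20485015] [ -2. -25. -34.  69.   2. 172.]
[ 0.50900592 -0.0357797   0.20485015] [-21. -24. -32.  70.   6. 153.]
```

```bash
python3 - <<'E'
from m import *
import cv2
def rep(t): o=robot.observe(); print(t,round(o["time"],2),o["tool_pos"].round(4),o["ft_force"].round(2))
robot.set_gripper(0); rep("closed"); 
q=robot.observe()["tool_pos"]; robot.line_to([q[0],q[1],.42],vel=.25)
p,o=tcp(lidpt(th0,.05,.003),0); robot.move_pose(p,o); rep("above")
robot.line_to(tcp(lidpt(th0,.015,.003),0)[0],vel=.1); rep("near")
cv2.imwrite("pics/side1.png",robot.grab_frame("side")[90:290,210:450].repeat(3,0).repeat(3,1))
E
```

```text
closed 0.87 [ 0.2614 -0.5401  0.3039] [ 0.27 -0.18 -0.29]
above 4.07 [0.6367 0.0842 0.4018] [ 0.21  0.07 -0.54]
near 4.57 [0.6192 0.0827 0.3719] [ 0.09 -0.48 -0.15]
```

View pics/side1.png

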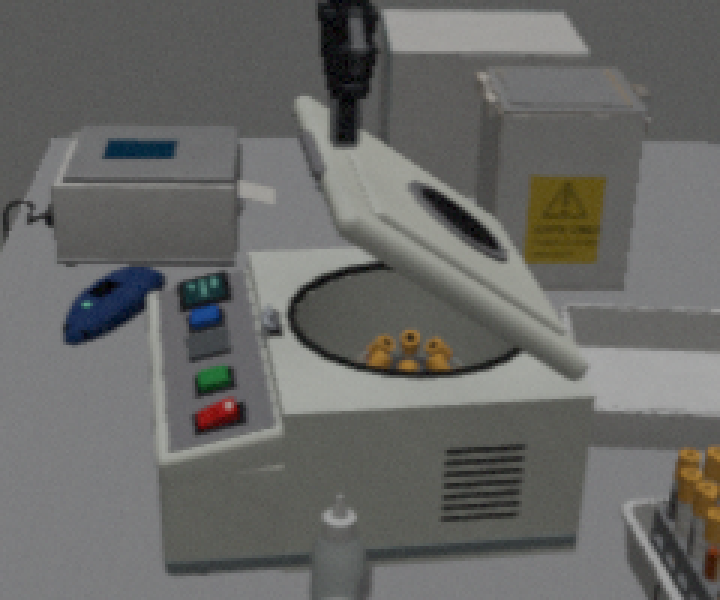

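The closed fingertip (crop ~(345,140)) stands just above the lid's front margin, mid-width (front edge runs (300,100)–(345,215)). Now I'll push along the arc.

```bash
python3 - <<'E'
from m import *
import cv2
def rep(t): o=robot.observe(); print(t,round(o["time"],2),o["tool_pos"].round(4),o["ft_force"].round(2))
for th in (.45,.36,.27,.18,.10,.05):
    robot.line_to(tcp(lidpt(th,0,.003),0)[0],vel=.08); rep(th)
g=robot.line_to(tcp(lidpt(-.06,0,.003),0)[0],vel=.025,guard=14); rep(g)
cv2.imwrite("pics/side2.png",robot.grab_frame("side")[90:290,210:450].repeat(3,0).repeat(3,1))
E
```

```text
0.45 5.16 [0.6034 0.0812 0.3453] [0.42 0.52 0.37]
0.36 5.55 [0.5946 0.0803 0.328 ] [-0.46 -0.77  0.69]
0.27 5.94 [0.5874 0.0795 0.3099] [0.14 0.76 0.14]
0.18 6.33 [0.5817 0.0788 0.2913] [-0.15 -0.34  0.46]
0.1 6.7 [0.5781 0.0784 0.2744] [ 0.68 -0.2   0.3 ]
0.05 6.98 [0.5768 0.0782 0.2639] [ 0.33 -0.12  1.69]
True 7.64 [0.5756 0.0781 0.2487] [-2.07 -0.16  7.55]
```

View pics/side2.png

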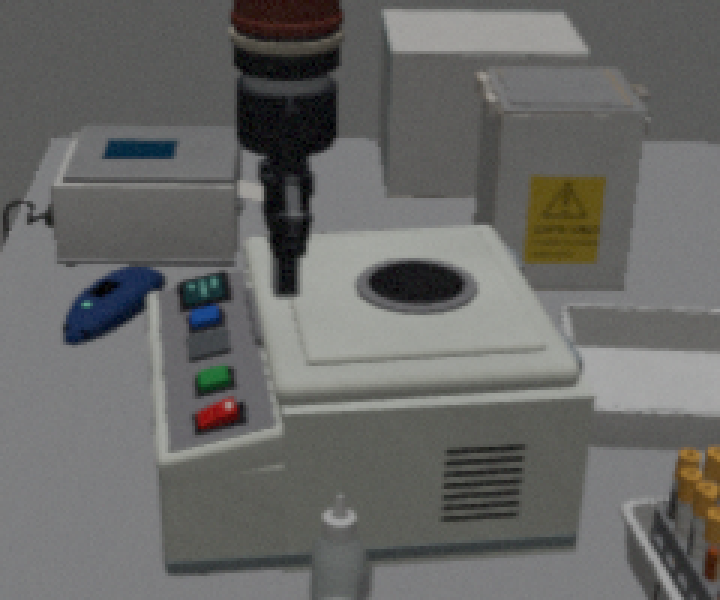

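The lid looks down and the fingertip is on its front margin. I'll push a little more to be sure of the latch, then lift and check.

```bash
python3 - <<'E'
from m import *
import cv2
def rep(t): o=robot.observe(); print(t,round(o["time"],2),o["tool_pos"].round(4),o["ft_force"].round(2))
p=robot.observe()["tool_pos"]
g=robot.line_to(p-[0,0,.005],vel=.015,guard=18); rep(g)
robot.line_to(robot.observe()["tool_pos"]+[0,0,.05],vel=.1); robot.pause(.4); rep("up")
cv2.imwrite("pics/side3.png",robot.grab_frame("side")[90:290,210:450].repeat(3,0).repeat(3,1))
a=cv2.imread("pics/side2.png").astype(int)
b=cv2.imread("pics/side3.png").astype(int)
d=abs(a-b).max(2)>45; print(d[330:420,300:600].mean(), d[255:390,370:580].mean())
E
```

```text
True 7.92 [0.5756 0.0782 0.2486] [-1.4  -0.89  6.61]
up 8.98 [0.5755 0.0782 0.2984] [ 0.58 -0.08  0.13]
0.005666666666666667 0.0006349206349206349
```

View pics/side3.png

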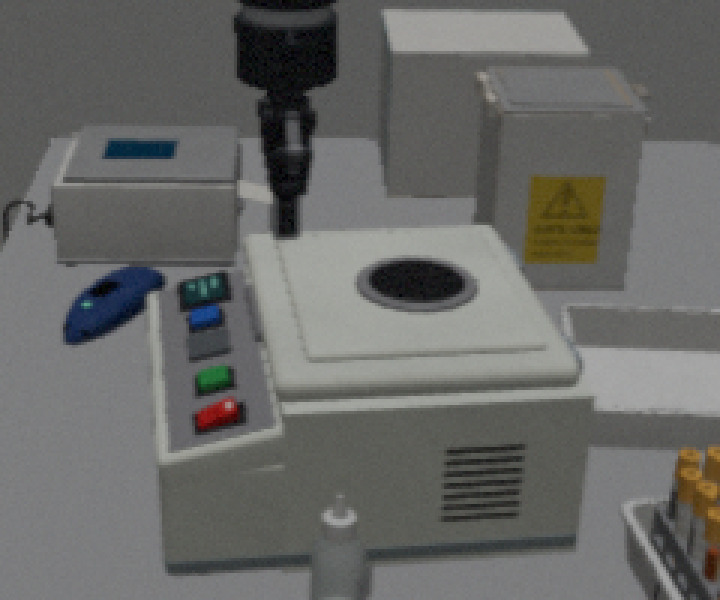

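Lid stays shut (unlatched it would spring up ~40 mm). Now the rocker: blunt tip placed ~10 mm behind the rocker axis, along the panel normal.

```bash
cat >> m.py <<'E'
T=.22
def key(y,t,h): # local y, along-panel t (backwards), height h over blue-key-top plane
    return tcp(W(t*np.cos(T)-h*np.sin(T),y,.1335+t*np.sin(T)+h*np.cos(T)),-T)
def rep(t): o=robot.observe(); print(t,round(o["time"],2),o["tool_pos"].round(4),o["ft_force"].round(2))
E
python3 - <<'E'
from m import *
import cv2
robot.move_pose(*key(-.1584,.010,.07)); rep("hi")
robot.line_to(key(-.1584,.010,.015)[0],vel=.1); rep("near")
n=np.array([np.sin(T)*c,np.sin(T)*s,-np.cos(T)])
g=robot.line_to(key(-.1584,.010,-.012)[0],vel=.015,guard=9); rep(g)
print("h",.015-(robot.observe()["tool_pos"]-key(-.1584,.010,.015)[0])@n)
cv2.imwrite("pics/side4.png",robot.grab_frame("side")[160:260,240:360].repeat(5,0).repeat(5,1))
E
```

```text
hi 9.72 [ 0.5038 -0.0367  0.2755] [ 1.27  0.05 -0.43]
near 10.42 [ 0.5158 -0.0353  0.2216] [-0.02  0.34  0.05]
True 11.4 [ 0.5195 -0.035   0.2095] [1.15 0.01 2.07]
h 0.0027357504968799524
```

View pics/side4.png

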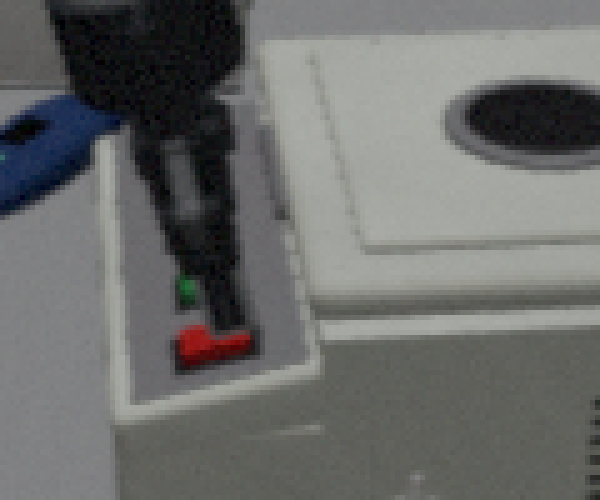

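The fingertip stands on the rocker's far half (crop ~(230,330)). It likely stopped at first contact, so I'll press on.

```bash
python3 - <<'E'
from m import *
import cv2
n=np.array([np.sin(T)*c,np.sin(T)*s,-np.cos(T)])
h=lambda: .015-(robot.observe()["tool_pos"]-key(-.1584,.010,.015)[0])@n
for hh in (.001,-.001,-.003,-.005,-.007):
    g=robot.line_to(key(-.1584,.010,hh)[0],vel=.012,guard=14); rep((hh,g)); print(h())
    if g: break
cv2.imwrite("pics/side5.png",robot.grab_frame("side")[160:260,240:360].repeat(5,0).repeat(5,1))
E
```

```text
(0.001, False) 11.72 [ 0.5197 -0.0351  0.2093] [2.07 1.9  9.91]
0.002482488463180575
(-0.001, True) 11.96 [ 0.5209 -0.0349  0.2092] [-3.18  0.78  6.9 ]
0.0021235964754710325
```

```bash
python3 - <<'E'
from m import *
import cv2
robot.line_to(key(-.1584,.010,.07)[0],vel=.15); rep("up")
print(1)
a=robot.grab_frame("side")[165:255,245:325]; b=robot.grab_frame("top")[235:275,265:385]
o=cv2.imread("pics/side0.png")[165:255,245:325]
w=robot.grab_frame("wrist"); cv2.imwrite("pics/w6.png",w)
up=lambda x,f: cv2.resize(x,None,fx=f,fy=f,interpolation=2)
top=np.hstack([up(o,4),up(a,4)]); bb=cv2.resize(b,(640,213),interpolation=2)
cv2.imwrite("pics/c6.png",np.vstack([top,bb]))
E
```

```text
up 12.62 [ 0.5034 -0.0368  0.2739] [ 0.01 -0.25 -0.34]
1
```

View pics/c6.png

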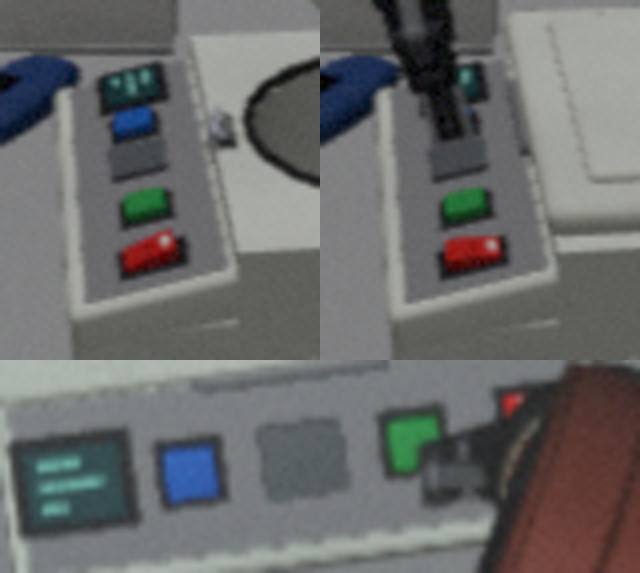

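Left (before) vs right (now): the rocker's near half now stands up and its far half is down, so it has snapped on; lid shut. Now the blue key.

```bash
python3 - <<'E'
from m import *
import cv2
n=np.array([np.sin(T)*c,np.sin(T)*s,-np.cos(T)])
h=lambda: .015-(robot.observe()["tool_pos"]-key(0,0,.015)[0])@n
robot.move_pose(*key(0,0,.07)); robot.line_to(key(0,0,.012)[0],vel=.1); rep("near")
for hh in np.arange(.004,-.0121,-.002):
    robot.line_to(key(0,0,hh)[0],vel=.02,guard=20); robot.pause(.15)
    F=np.mean([robot.observe()["ft_force"]@-n for _ in range(5)]); print(hh.round(3),h().round(4),F.round(2))
    if F>9: break
rep("end"); robot.pause(.3); rep("end")
im=robot.grab_frame("side"); cv2.imwrite("pics/side7.png",im[160:260,240:360].repeat(5,0).repeat(5,1))
E
```

```text
near 14.18 [0.4889 0.1207 0.2165] [-0.22 -0.47  0.3 ]
0.004 0.0041 0.63
0.002 0.0022 0.63
0.0 0.0002 1.83
-0.002 -0.0015 8.42
-0.004 -0.0018 26.75
end 16.48 [0.492  0.1213 0.2026] [-15.84  -1.43  23.86]
end 16.78 [0.4919 0.1213 0.2026] [-15.22  -1.95  24.5 ]
```

View pics/side7.png

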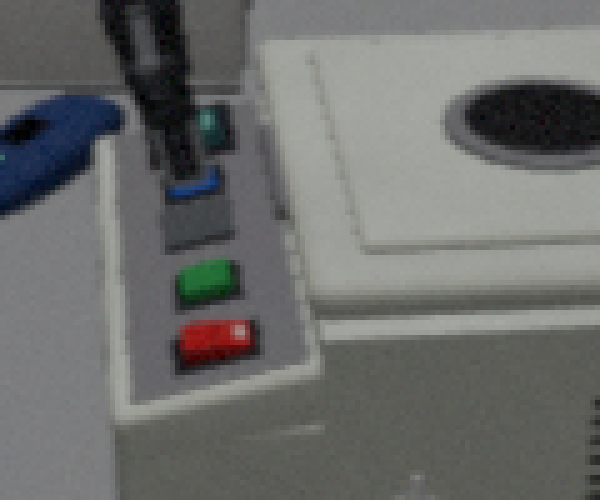

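Tip sits on the blue key; rocker and lid are fine. The force rose steeply sooner than expected, so I'll repeat the press in fine steps to confirm the 4 mm of travel.

```bash
python3 - <<'E'
from m import *
n=np.array([np.sin(T)*c,np.sin(T)*s,-np.cos(T)])
h=lambda: .015-(robot.observe()["tool_pos"]-key(0,0,.015)[0])@n
def F():
    f=[]
    for _ in range(8): robot.pause(.02); f.append(robot.observe()["ft_force"])
    return np.mean(f,0)
robot.line_to(key(0,0,.008)[0],vel=.05); robot.pause(.2); f0=F()
for hh in (.004,.003,.002,.0015,.001,.0005,0,-.0005,-.001,-.0015,-.002,-.0025):
    robot.line_to(key(0,0,hh)[0],vel=.02); f=F()-f0; print(hh,round(h()*1e3,2),round(-f@n,2),f.round(1))
    if -f@n>12: break
rep("end")
E
```

```text
0.004 4.02 0.09 [-0.3 -0.   0. ]
0.003 3.01 0.13 [0.  0.4 0.2]
0.002 2.13 1.74 [-0.5 -0.   1.7]
0.0015 1.61 1.5 [0.3 0.1 1.6]
0.001 1.09 1.64 [0.6 0.3 1.8]
0.0005 0.57 2.33 [0.7 0.7 2.6]
0 0.09 2.75 [1.4 0.6 3.1]
-0.0005 -0.42 3.16 [1.5 0.2 3.6]
-0.001 -0.95 3.39 [1.7 0.6 3.9]
-0.0015 -1.43 4.67 [1.2 0.4 5.1]
-0.002 -1.5 8.85 [-1.5  0.1  8.7]
-0.0025 -1.59 13.51 [-5.  -0.4 12.7]
end 22.26 [0.4917 0.1213 0.2028] [-4.49 -0.41 12.32]
```

The force curve matches the key: contact at about +2.5 mm, 1.2 to 4 N spring, hard stop 4 mm lower. It is held fully in with about 13 N.

```bash
python3 - <<'E'
from m import *
robot.pause(.3); rep("hold"); print(robot.job_done())
E
```

```text
hold 22.56 [0.4917 0.1213 0.2028] [-5.01  0.48 13.01]
the job is handed in; nothing more can be done
None
```

The job is handed in at 22.6 s: the lid is latched shut, the rocker is on, and the blue key is held fully in with about 13 N; no verdict came back from the judge.

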